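Hang the parts basket on the drip lift

TASK

Hang the basket of washed pistons up to drain on the drip lift: first, with the beam still level, bring the basket along the bench (a push will do) until the hook reaches through under the middle of its handle and the handle stands over the hook's dip. Then set the bored weight down on the peg of the pan at the beam's other end, so that the beam tips right over and lifts the basket clear of the bench. Leave it hanging still and about level; do not tip the basket over or disturb the hub, the bearing and the oil bottle.

Things in the scene. Friction and masses are not known exactly. Their poses are not given: they have to be found in the camera images.
- stand: Grey steel stand of the drip lift, bolted to the bench: base plate 130 x 90 x 10 mm (centre 15 mm towards +x of the origin), two upright cheeks 50 mm wide, 157 mm high. Origin: on the bench under the beam's pivot. Its -x axis faces the robot, the beam lies along its y axis, the hook is on its +y side.
- beam: Steel bar, 330 mm long, 14 x 20 mm, that tips like a seesaw on the stand. Origin: on the pivot, 125 mm above the bench; pivot axis x. Empty it rests level. With the weight on its peg it tips slowly by up to 0.44 rad about +x: the hook (+y end) rises 77 mm, the pan (-y end) sinks.
- hook (a point): The hook is a 10 mm round bar that comes from the beam's end towards -x, dips, and rises to a blunt tip 25 mm beyond the dip (tip's top 136 mm above the bench while level). This point: top of the bar at the bottom of the dip, in the beam's frame 35 mm to -x, 180 mm to +y, 7 mm below the pivot (118 mm above the bench). Axes as the beam.
- peg (a point): Foot of the peg, centre of the pan's upper face: in the beam's frame 30 mm to -x, 160 mm to -y, 3 mm above the pivot (128 mm above the bench while level). The pan is a disc of 76 mm diameter; the peg is 14 mm thick, stands 40 mm up from it along the beam's z axis, top tapered.
- basket: Loose sheet-metal basket, 130 (x) x 120 (y) x 50 (z) mm, walls 3 mm, four pistons in it, 0.35 kg. Origin: centre of its underside. A rigid handle of 8 mm round bar stands over its middle in the y-z plane: legs at y = +-57 mm up to 142 mm, then rising to a peak (bar centre 156 mm) at y = 0. Starts on the bench on the robot's side of the hook, handle short of its tip.
- handle (a point): Underside of the handle's bar at its peak, 152 mm above the basket's underside. Axes as the basket.
- weight: Loose steel weight, about 0.8 kg: a disc of 72 mm diameter and 22 mm height with a collar of 44 mm diameter on top (total height 44 mm) and a bore of 26 mm right through. Origin: centre of its underside, z up through the bore.
- hub: Bystander: solid steel hub without a bore, disc 72 mm diameter and 14 mm high with a stub of 28 mm diameter on top (total height 36 mm). Origin: centre of its underside.
- bearing: Bystander: ball bearing, 68 mm diameter, 18 mm high, bore only 10 mm. Origin: centre of its underside.
- oil: Bystander: grey oil bottle, 60 mm diameter, 150 mm high. Origin: centre of its underside.
There are look-alikes about, which are no part of the job. There is more than one size of the basket; the job needs the largest. Leave any yellow look-alike of the weight alone.

How it is judged:
By the outcome, as a careful person would: the job done as asked, in the order asked, and still so for the second after the job is handed in, with the robot touching nothing.
It also fails if it takes over 58 s, if anything falls off the work surface, if the arm or the gripper's body presses on something with over 40 N, if the wrist force passes 120 N, or if a joint passes its speed limit or range.

ROBOT

A 6-joint arm with a two-finger parallel gripper is mounted at the origin on the work surface. World frame = base frame: x ahead of the robot, y to its left, z up, the work surface at z = 0. Lengths are in m, angles in rad, forces in N, time in s.
With the tool pointing down it reaches from about 0.375 to 0.9 m from the base axis. Payload 3.1 kg.
Tool frame: the origin (TCP) lies between the finger pads; the fingertips stand 8 mm ahead of it and the grasp point (between the pads) lies 11 mm behind it; z points along the fingers, y is the line along which they close (so a half turn about z gives the same grasp; the last joint's range is limited). The gripper opens to 87 mm and grips with 3 to 60 N. Pads are 19 mm wide; open, the fingers measure 117 mm over their backs; the gripper's body (75 mm by 190 mm) begins 51 mm behind the grasp point.
Start: joints at [-1.401, 0.527, 1.433, -0, 1.181, -0.178], TCP at [0.213, -0.588, 0.231] pointing down, gripper open.
Joint ranges: [-3.08, 3.08], [-0.75, 2.2], [0.22, 2.44], [-1.43, 4.57], [0, 2.65], [-2.85, 2.85]. Speed limits (rad/s): [2.79, 2.79, 3.14, 3.14, 3.14, 3.14].

INTERFACE

Orientations are given as a unit quaternion [x, y, z, w].
In Python, from rig import robot gives the robot as it stands.
- The arm moves only by the tool move_arm, never from a script. Its argument "motion" is text: rows parted by semicolons, each of 5 numbers parted by spaces: the opening, from -1 (shut) to 1 (fully open), then the shift along the tool's x, y, z normalised to -1 to 1, where 1 is 0.2 m, then the turn about the tool's z normalised to -1 to 1, where 1 is pi rad. A call has 1 to 12 rows; each row is the pose to reach, as a shift and turn from the pose commanded when the call began, along the tool's axes at that moment, turning the shorter way round; what a row does not reach only later rows make up. A row lasts 1/12 s, in which the tool goes at most 41.7 mm and 7.16 degrees, less where a joint would pass 70% of its speed; a pose out of reach is approached as far as the arm can. A call with a number of a shift or a turn outside -1 to 1 is refused whole. A call with a gripper value outside its range is refused whole. The fingers move at their own pace and stop on an object; "newtons" is the grip in N (left out, the last holds). Time passes only in rows, so rows that repeat a pose let the fingers close. It gives the time, the measured TCP pose, the force, the opening and the grip force at its end, in the units of the state.
- robot.get_obs(): the state, without advancing time (a new reading comes with each control period).
- robot.camera(name): name is "side" or "top" or "wrist"; returns (picture, depth): 480x640x3 uint8, red, green, blue; 480x640 float32, m along the optical axis (not along the pixel's ray), 0 where there is no reading.
- robot.camera_model(name): a dict with "mtx" (3x3 intrinsics, pixels), "position" and "attitude" of the camera in the world. Camera axes: x right, y down, z forward; pixel columns grow to the right and rows downward; lengths in m; the calibration is good to about 2 mm. A picture is of the moment at which its call begins: read the wrist's pose just before it. camera_model takes no time and is no camera call; for the wrist camera it gives the pose at the moment of the call.
- robot.hand_in(): hands the job in; it is judged then, once.
The state is a dict: "time": time; "q": joint angles; "joint_velocities": joint speeds; "joint_torque": joint torques, N m; "position": TCP position; "tool_rot": TCP orientation; "ft_force": force on the tool from outside, world axes, zero at the start; "moment": the same for the moment, N m; "grip_width": finger opening in m; "grip_force": force on a finger pad.
Only numpy, scipy, OpenCV 4.12 (cv2) and the standard library are available. Lean on these libraries where they do the work, as an engineer would, in place of code of your own. Each camera call takes 0.05 s, during which the arm holds its last target. There are 200 camera calls.

## Working session

There is one attempt and no reset: what is moved stays moved. The work goes in short steps, Python scripts to look and compute and a tool call to move; the robot and the scene stay as the last step left them, time stands still between calls to the robot, and variables do not carry over. Pictures are saved under pics/ and viewed, at most 10 in all, crops included, and the job is handed in when it is done.

Besides the shell and the picture viewer there is one more tool, called after "Call:" as name(argument=value, ...) on one line, values as JSON. move_arm: Moves the arm, as the interface text tells. Its arguments: {"type":"object","properties":{"motion":{"type":"string"},"newtons":{"type":"number"}},"required":["motion"]}

```bash
ls; mkdir -p pics; cat > h.py <<'E'
import numpy as np, cv2
from rig import robot
from scipy.spatial.transform import Rotation as R
def grab(n,save=None):
    m=robot.camera_model(n); p,d=robot.camera(n)
    if save: cv2.imwrite('pics/%s.png'%save,p[:,:,::-1])
    return m,p,d
def att(m):
    a=np.array(m['attitude'],float)
    return a if a.shape==(3,3) else R.from_quat(a).as_matrix()
def cloud(m,d):
    K=np.array(m['mtx']); v,u=np.mgrid[:d.shape[0],:d.shape[1]]
    P=np.stack([(u-K[0,2])/K[0,0]*d,(v-K[1,2])/K[1,1]*d,d],-1)
    W=P@att(m).T+np.array(m['position']); W[d<=0]=np.nan
    return W
E
python3 - <<'E'
from h import *
for n in('top','side'):
    m,p,d=grab(n,n); np.savez(n,p=p,d=d,W=cloud(m,d)); print(n,m)
print(robot.get_obs())
E
```

```text
pics
top {'mtx': array([[501.99323018,   0.        , 315.1776307 ],
       [  0.        , 501.99323018, 240.42720798],
       [  0.        ,   0.        ,   1.        ]]), 'position': array([ 0.18400649, -0.03017428,  1.49228004]), 'attitude': array([-0.69581199,  0.71167117, -0.07264028,  0.06397826])}
side {'mtx': array([[578.82180207,   0.        , 308.72402598],
       [  0.        , 578.82180207, 242.9374595 ],
       [  0.        ,   0.        ,   1.        ]]), 'position': array([0.11426589, 1.30162135, 0.89553225]), 'attitude': array([-0.09622476,  0.85772588, -0.50093721,  0.06410164])}
{'time': 0.1, 'q': array([-1.40149773e+00,  5.28373869e-01,  1.43370468e+00, -2.22083012e-05,
        1.18139020e+00, -1.78518644e-01]), 'joint_velocities': array([ 0.00106666, -0.0006688 , -0.00339845,  0.00025805, -0.00222347,
        0.00115438]), 'joint_torque': array([-4.74241697e-04, -4.40986240e+01, -1.77150500e+01,  6.35252707e-02,
        5.34019223e-02, -4.43937529e-05]), 'position': array([ 0.21293651, -0.58696485,  0.22969116]), 'tool_rot': array([ 9.84914806e-01,  1.73037410e-01, -5.94436493e-06, -9.38084309e-04]), 'ft_force': array([0.11418147, 0.07404344, 0.71603911]), 'moment': array([-0.04088969, -0.02393542,  0.03928622]), 'grip_force': 0.0, 'grip_width': 0.08697753050885376}
```

View pics/top.png

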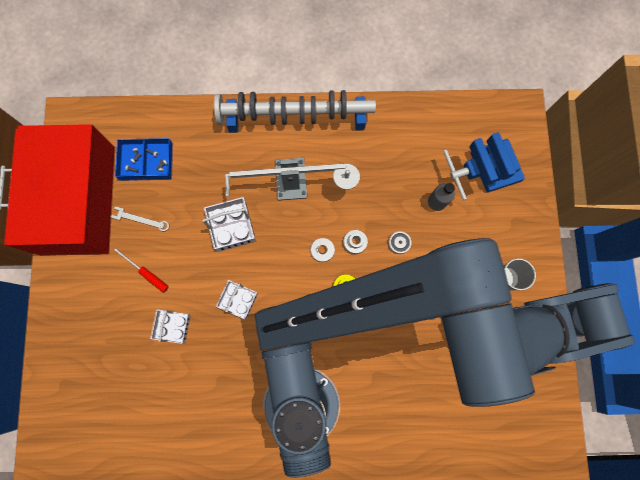

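View pics/side.png

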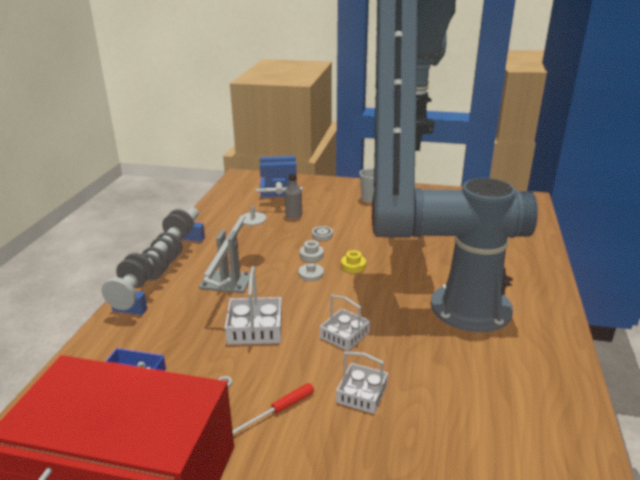

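The top view shows the largest basket at (230,224), smaller ones at (237,299) and (170,326), the hook at (228,185) and the pan at (346,176). The candidates for the weight are round parts at (322,250), (355,241) and (400,242), plus a yellow one at (345,281). I'll enlarge and measure these.

```bash
python3 - <<'E'
from h import *
T=np.load('top.npz');S=np.load('side.npz')
a=cv2.resize(T['p'][150:275,195:425],None,fx=3.4,fy=3.4,interpolation=cv2.INTER_CUBIC)[:,:,::-1]
b=cv2.resize(S['p'][205:350,200:370],None,fx=1.2,fy=1.2)[:,:,::-1]
cv2.imwrite('pics/crop1.png',a)
W=T['W']; np.set_printoptions(precision=4,suppress=True)
for u,v in((322,250),(355,241),(400,242)):
    w=W[v-18:v+19,u-18:u+19].reshape(-1,3); w=w[w[:,2]>0.006]
    c0=np.nanmedian(w,0)
    for lo,hi in((.006,.028),(.028,.06)):
        s=w[(w[:,2]>lo)&(w[:,2]<hi)]
        if len(s)>8:
            (cx,cy),r=cv2.minEnclosingCircle(s[:,:2].astype(np.float32)); print(u,v,lo,len(s),'c',cx,cy,'dia',2*r,'z',np.percentile(s[:,2],[10,50,90]))
# basket
for nm,W,(u0,u1,v0,v1) in(('top',T['W'],(198,262,190,256)),('side',S['W'],(215,295,260,350))):
    w=W[v0:v1,u0:u1].reshape(-1,3); w=w[np.isfinite(w[:,0])]
    rim=w[(w[:,2]>.043)&(w[:,2]<.057)]; rect=cv2.minAreaRect(rim[:,:2].astype(np.float32)); print(nm,'rim',len(rim),rect, 'zmed',np.median(rim[:,2]))
    h=w[(w[:,2]>.07)&(w[:,2]<.2)]; print('high pts',len(h)); print(h[::max(1,len(h)//25)])
E
```

```text
322 250 0.006 415 c 0.44894614815711975 -0.07726027071475983 dia 0.1339343637228012 z [0.008  0.0138 0.0179]
355 241 0.006 312 c 0.46515899896621704 -0.1619650423526764 dia 0.12208537012338638 z [0.0112 0.0214 0.0256]
355 241 0.028 134 c 0.4645431935787201 -0.1744767427444458 dia 0.05184663087129593 z [0.0364 0.0431 0.0476]
400 242 0.006 421 c 0.4756423532962799 -0.31124329566955566 dia 0.12820497155189514 z [0.0106 0.0161 0.0203]
top rim 267 ((0.5259235501289368, 0.2010246217250824), (0.1318969428539276, 0.12114865332841873), 14.365395545959473) zmed 0.04743531789048561
high pts 195
[[0.6025 0.1985 0.1246]
 [0.6013 0.191  0.1184]
 [0.5906 0.1911 0.1345]
 [0.5829 0.1972 0.1313]
 [0.5418 0.1564 0.1412]
 [0.5349 0.1704 0.1579]
 [0.5386 0.1534 0.1424]
 [0.5339 0.1823 0.152 ]
 [0.5332 0.1629 0.153 ]
 [0.536  0.1453 0.1408]
 [0.5301 0.1898 0.1564]
 [0.5307 0.1712 0.1524]
 [0.5268 0.2083 0.1596]
 [0.5267 0.1893 0.1587]
 [0.5376 0.1435 0.1116]
 [0.5241 0.2029 0.1588]
 [0.5365 0.1443 0.1045]
 [0.5221 0.2115 0.1562]
 [0.5213 0.2318 0.15  ]
 [0.5193 0.2115 0.1561]
 [0.5185 0.2318 0.1499]
 [0.5
[... 223 characters left out ...]
.1462518274784088, 0.32596006989479065), 24.022541046142578) zmed 0.048393019936465165
high pts 425
[[0.6486 0.1238 0.1356]
 [0.6325 0.0293 0.082 ]
 [0.6328 0.0363 0.0829]
 [0.6339 0.0343 0.0784]
 [0.634  0.0277 0.0712]
 [0.6451 0.1227 0.1204]
 [0.6405 0.1461 0.1291]
 [0.5309 0.1692 0.1514]
 [0.5274 0.201  0.1601]
 [0.5234 0.2133 0.1598]
 [0.5204 0.2154 0.156 ]
 [0.5987 0.194  0.1261]
 [0.5965 0.1997 0.1271]
 [0.6087 0.1965 0.1205]
 [0.6141 0.1969 0.1171]
 [0.6138 0.1982 0.1151]
 [0.608  0.2058 0.1178]
 [0.5377 0.152  0.0898]
 [0.512  0.2499 0.1486]
 [0.5398 0.149  0.0723]
 [0.5104 0.2635 0.1412]
 [0.5081 0.2586 0.127 ]
 [0.511  0.2605 0.111 ]
 [0.5077 0.2581 0.0984]
 [0.5081 0.2595 0.0849]]
```

View pics/crop1.png

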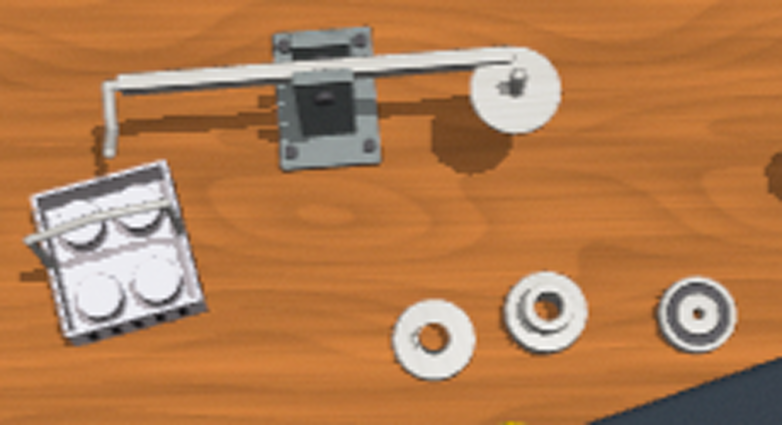

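The part at (355,241) has the wide collar, the bore, a 22 mm disc and a 43 mm top, so it's the weight. The part at (322,250) is a flat disc or hub, (400,242) is the bearing, and the yellow one is off limits. The basket at (230,224) measures 132 x 121 mm, so it's the largest. Next I'll fit the beam, stand and weight exactly.

```bash
python3 - <<'E'
from h import *
from scipy.optimize import minimize
T=np.load('top.npz');S=np.load('side.npz'); np.set_printoptions(precision=4,suppress=True)
W=np.concatenate([T['W'][150:262,190:425].reshape(-1,3)]); W=W[np.isfinite(W[:,0])]
b=W[(W[:,2]>.12)&(W[:,2]<.15)&(W[:,0]>.6)]
# beam: points near line through, exclude hook/pan
l=b[(b[:,1]>-.07)&(b[:,1]<.15)&(abs(b[:,2]-.135)<.008)]
vx,vy,x0,y0=cv2.fitLine(l[:,:2].astype(np.float32),cv2.DIST_HUBER,0,.001,.001).ravel()
yaw=np.arctan2(-vx,vy) if vy>0 else np.arctan2(vx,-vy); print('beam yaw',yaw,'pt',x0,y0,'n',len(l),'zmed',np.median(l[:,2]))
c,s=np.cos(yaw),np.sin(yaw); Rz=np.array([[c,-s],[s,c]])
L=lambda p:(p-np.array([x0,y0]))@Rz
pan=W[(abs(W[:,2]-.128)<.006)]; q=L(pan[:,:2]); k=(q[:,1]<-.05)
pts=q[k]; pts=pts[np.linalg.norm(pts-np.median(pts,0),axis=1)<.045]
(cx,cy),r=cv2.minEnclosingCircle(pts[(pts[:,0]<-.012)].astype(np.float32)); print('pan local',cx,cy,2*r,'median',np.median(pts,0),'ext',pts.min(0),pts.max(0))
pg=W[(W[:,2]>.15)&(W[:,2]<.185)]; g=L(pg[:,:2]); g=g[g[:,1]<-.1]; print('peg local',len(g),g.mean(0) if len(g) else 0)
hk=W[(W[:,2]>.105)&(W[:,2]<.145)&(W[:,0]>.575)]; g=np.c_[L(hk[:,:2]),hk[:,2]]; g=g[g[:,1]>.1]
print('hook/beam end',len(g)); print(g[np.argsort(g[:,0])])
# stand base plate
st=W[(abs(W[:,2]-.01)<.006)]; pass
# cheeks
ch=W[(abs(W[:,2]-.157)<.006)&(W[:,0]>.6)]; g=L(ch[:,:2]); g=g[abs(g[:,1])<.1]; print('cheeks',len(g),np.percentile(g,[2,50,98],axis=0))
print('Rz',Rz)
E
```

```text
beam yaw 0.053753093 pt 0.6540004 0.038328465 n 449 zmed 0.1339044944256289
pan local -0.028398651629686356 -0.18045607209205627 0.07531800121068954 median [-0.0266 -0.1759] ext [-0.0649 -0.2152] [ 0.0093 -0.1297]
peg local 22 [-0.0303 -0.1794]
hook/beam end 200
[[-0.0639  0.1563  0.1349]
 [-0.0624  0.1624  0.1313]
 [-0.062   0.16    0.1291]
 [-0.0608  0.1617  0.1355]
 [-0.0607  0.1563  0.1338]
 [-0.0603  0.1592  0.1333]
 [-0.059   0.1556  0.1377]
 [-0.0584  0.1613  0.1371]
 [-0.0576  0.159   0.1339]
 [-0.0557  0.1584  0.1372]
 [-0.0551  0.156   0.1345]
 [-0.0544  0.1617  0.1335]
 [-0.0519  0.156   0.1336]
 [-0.0515  0.1589  0.1329]
 [-0.0509  0.1619  0.1317]
 [-0.0491  0.1546  0.1238]
 [-0.0476  0.1565  0.129 ]
 [-0.0469  0.1595  0.1277]
 [-0.0466  0.1624  0.1272]
 [-0.0445  0.1592  0.1294]
 [-0.0445  0.1553  0.1184]
 [-0.0428  0.1627  0.1246]
 [-0.042   0.1576  0.1207]
 [-0.0412  0.1553  0.1175]
 [-0.04    0.157   0.1237]
 [-0.0393  0.1601  0.122 ]
 [-0.0387  0.1631  0.1209]
 [-0.0386  0.155   0.1186]
 [-0.0359  0.1575  0.12  ]
 [-0.0354  0.155   0.1177]
 [-0.0352  0.1632  0.1192]

[... 3974 characters left out ...]
0045  0.1196  0.1332]
 [ 0.0046  0.1607  0.1243]
 [ 0.0049  0.1335  0.1349]
 [ 0.0051  0.139   0.1357]
 [ 0.0053  0.1106  0.1374]
 [ 0.0053  0.1514  0.1288]
 [ 0.0053  0.1282  0.1325]
 [ 0.0055  0.131   0.1328]
 [ 0.0056  0.1244  0.1396]
 [ 0.0058  0.1366  0.1331]
 [ 0.0058  0.1052  0.1349]
 [ 0.006   0.108   0.135 ]
 [ 0.0062  0.1449  0.1337]
 [ 0.0062  0.1026  0.1331]
 [ 0.0067  0.1275  0.137 ]
 [ 0.0069  0.1166  0.134 ]
 [ 0.007   0.1221  0.135 ]
 [ 0.0073  0.1194  0.1337]
 [ 0.0074  0.1482  0.1307]
 [ 0.0075  0.1427  0.1294]
 [ 0.0082  0.1308  0.1333]
 [ 0.0082  0.1143  0.1297]]
cheeks 152 [[-0.0206 -0.0437]
 [-0.0086 -0.0207]
 [ 0.0226  0.0038]]
Rz [[ 0.9986 -0.0537]
 [ 0.0537  0.9986]]
```

```bash
cat > plan.py <<'E'
# chain(waypoints): each (x,y,z, world angle of tool y [mod pi]); prints normalised tool shift + turn from commanded pose
from h import *
def chain(wps,start=None):
    o=robot.get_obs(); p=np.array(o['position']); r=R.from_quat(o['tool_rot']).as_matrix(); a=np.arctan2(r[1,1],r[0,1])
    print('now',p.round(4),'yang',round(a,4),'F',np.round(o['ft_force'],1),'w',round(o['grip_width'],4),'t',round(o['time'],2),'q6',round(o['q'][5],2),'tilt',np.round(r[:,2],3))
    if start is not None: p,a=np.array(start[:3]),start[3]
    for x,y,z,b in wps:
        d=np.array([x,y,z])-p; t=(b-a+np.pi/2)%np.pi-np.pi/2
        yt=np.array([np.cos(a),np.sin(a)]); xt=np.array([-yt[1],yt[0]])
        print('to',(x,y,z,b),'->  %.4f %.4f %.4f  %.4f'%(d[:2]@xt/.2,d[:2]@yt/.2,-d[2]/.2,-t/np.pi))
        p,a=np.array([x,y,z]),b
E
python3 - <<'E'
from plan import *
chain([(.36,-.42,.235,-.92),(.47,-.24,.235,-.62),(.50,-.05,.235,-.33),(.51,.12,.235,-.04),(.517,.235,.20,.255),(.517,.235,.139,.255)],(.213,-.588,.231,-1.223))
E
```

```text
now [ 0.2129 -0.587   0.2297] yang -1.223 F [0.1 0.1 0.7] w 0.087 t 0.1 q6 -0.18 tilt [-0.     0.002 -1.   ]
to (0.36, -0.42, 0.235, -0.92) ->  0.9773 -0.5392 -0.0200  -0.0964
to (0.47, -0.24, 0.235, -0.62) ->  0.9828 -0.3828 -0.0000  -0.0955
to (0.5, -0.05, 0.235, -0.33) ->  0.8603 -0.4299 -0.0000  -0.0923
to (0.51, 0.12, 0.235, -0.04) ->  0.8203 -0.2281 -0.0000  -0.0923
to (0.517, 0.235, 0.2, 0.255) ->  0.5759 0.0120 0.1750  -0.0939
to (0.517, 0.235, 0.139, 0.255) ->  0.0000 0.0000 0.3050  -0.0000
```

Call:
move_arm(motion="1 0.977 -0.539 -0.02 -0.096;1 0.977 -0.539 -0.02 -0.096;1 0.977 -0.539 -0.02 -0.096;1 0.977 -0.539 -0.02 -0.096;1 0.977 -0.539 -0.02 -0.096;1 0.977 -0.539 -0.02 -0.096;1 0.977 -0.539 -0.02 -0.096;1 0.977 -0.539 -0.02 -0.096")

```text
time: 0.77
position: [0.3604, -0.419, 0.2344]
tool_rot: [0.947, 0.32, -0.0, -0.0]
ft_force: [0.5, 0.0, 0.4]
grip_width: 0.0872
grip_force: 0.0
```

Call:
move_arm(motion="1 0.983 -0.383 0 -0.096;1 0.983 -0.383 0 -0.096;1 0.983 -0.383 0 -0.096;1 0.983 -0.383 0 -0.096;1 0.983 -0.383 0 -0.096;1 0.983 -0.383 0 -0.096;1 0.983 -0.383 0 -0.096;1 0.983 -0.383 0 -0.096")

```text
time: 1.43
position: [0.4701, -0.2413, 0.2344]
tool_rot: [0.889, 0.458, -0.0, 0.0]
ft_force: [0.7, -0.4, -0.2]
grip_width: 0.0872
grip_force: 0.0
```

Call:
move_arm(motion="1 0.86 -0.43 0 -0.092;1 0.86 -0.43 0 -0.092;1 0.86 -0.43 0 -0.092;1 0.86 -0.43 0 -0.092;1 0.86 -0.43 0 -0.092;1 0.86 -0.43 0 -0.092;1 0.86 -0.43 0 -0.092")

```text
time: 2.02
position: [0.5003, -0.051, 0.2346]
tool_rot: [0.814, 0.581, -0.0, 0.0]
ft_force: [0.1, -0.9, -0.8]
grip_width: 0.0868
grip_force: 0.0
```

Call:
move_arm(motion="1 0.82 -0.228 0 -0.092;1 0.82 -0.228 0 -0.092;1 0.82 -0.228 0 -0.092;1 0.82 -0.228 0 -0.092;1 0.82 -0.228 0 -0.092;1 0.82 -0.228 0 -0.092;1 0.82 -0.228 0 -0.092")

```text
time: 2.6
position: [0.511, 0.118, 0.2344]
tool_rot: [0.722, 0.692, -0.0, 0.0]
ft_force: [0.3, -0.3, -0.1]
grip_width: 0.0869
grip_force: 0.0
```

Call:
move_arm(motion="1 0.576 0.012 0.15 -0.094;1 0.576 0.012 0.15 -0.094;1 0.576 0.012 0.15 -0.094;1 0.576 0.012 0.15 -0.094;1 0.576 0.012 0.15 -0.094;1 0.576 0.012 0.15 -0.094")

```text
time: 3.1
position: [0.5182, 0.2327, 0.2044]
tool_rot: [0.613, 0.79, -0.001, 0.0]
ft_force: [-0.6, -1.0, -0.4]
grip_width: 0.0866
grip_force: 0.0
```

```bash
python3 - <<'E'
from plan import *
np.set_printoptions(precision=4,suppress=True)
m,p,d=grab('wrist','wrist1'); W=cloud(m,d).reshape(-1,3); W=W[np.isfinite(W[:,0])]
h=W[(W[:,2]>.135)&(W[:,2]<.175)&(W[:,0]<.57)]; print(len(h))
if len(h)>10:
    vx,vy,x0,y0=cv2.fitLine(h[:,:2].astype(np.float32),cv2.DIST_HUBER,0,.001,.001).ravel(); print('line',x0,y0,'yaw',np.arctan(-vx/vy)); print(h.min(0),h.max(0)); print('at y=.235 x=',x0+(.235-y0)*vx/vy)
chain([(.517,.235,.139,.255)])
m,p,d=grab('top'); W=cloud(m,d); w=W[200:300,300:420].reshape(-1,3)
s=w[(w[:,2]>.036)&(w[:,2]<.05)&(abs(w[:,0]-.465)<.06)&(abs(w[:,1]+.165)<.06)]; print('weight collar',len(s),s.min(0),s.max(0),cv2.minEnclosingCircle(s[:,:2].astype(np.float32)))
s=w[(w[:,2]>.014)&(w[:,2]<.028)&(abs(w[:,0]-.465)<.045)&(abs(w[:,1]+.172)<.043)]; print('disc',len(s),s.min(0),s.max(0))
E
```

```text
1728
line 0.5225584 0.22387286 yaw 0.25508553
[0.51   0.1671 0.1352] [0.5405 0.2613 0.1596]
at y=.235 x= 0.51965684
now [0.5183 0.2326 0.2047] yang 0.2502 F [-0.2  0.4  0.8] w 0.087 t 3.15 q6 -0.02 tilt [ 0.    -0.001 -1.   ]
to (0.517, 0.235, 0.139, 0.255) ->  0.0131 -0.0031 0.3285  -0.0015
weight collar 117 [ 0.4446 -0.1927  0.0363] [ 0.4882 -0.1508  0.0495] ((0.46660545468330383, -0.17136090993881226), 0.022189361974596977)
disc 272 [ 0.4313 -0.207   0.014 ] [ 0.5029 -0.1374  0.0278]
```

View pics/wrist1.png

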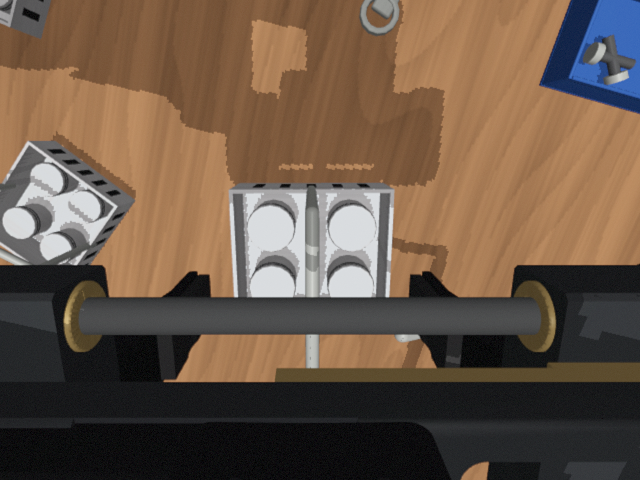

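The wrist view shows the handle running vertically between the open fingers, around (312,300). The yaw agrees at 0.255. I'm lowering and gripping.

Call:
move_arm(motion="1 0.01 0.006 0.2 0;1 0.01 0.006 0.325 0;1 0.01 0.006 0.325 0;1 0.01 0.006 0.325 0;-1 0.01 0.006 0.325 0;-1 0.01 0.006 0.325 0;-1 0.01 0.006 0.325 0;-1 0.01 0.006 0.325 0;-1 0.01 0.006 0.325 0;-1 0.01 0.006 0.325 0;-1 0.01 0.006 0.325 0;-1 0.01 0.006 0.325 0", newtons=25)

```text
time: 4.2
position: [0.5181, 0.2375, 0.1396]
tool_rot: [0.612, 0.791, 0.0, 0.0]
ft_force: [-0.8, -0.3, 0.7]
grip_width: 0.0418
grip_force: 0.0
```

```bash
python3 - <<'E'
from plan import *
np.set_printoptions(precision=4,suppress=True)
m,p,d=grab('wrist'); W=cloud(m,d).reshape(-1,3); W=W[np.isfinite(W[:,0])]
h=W[(W[:,2]>.043)&(W[:,2]<.054)&(abs(W[:,0]-.52)<.09)&(abs(W[:,1]-.21)<.08)]; print(len(h),cv2.minAreaRect(h[:,:2].astype(np.float32)))
# target: basket yaw .0537, handle y=+35 over dip (.6105,.1957)
m,p,d=grab('side'); W=cloud(m,d).reshape(-1,3); W=W[np.isfinite(W[:,0])]
h=W[(W[:,2]>.043)&(W[:,2]<.054)&(abs(W[:,0]-.52)<.085)&(abs(W[:,1]-.2)<.08)]; print('side rim',cv2.minAreaRect(h[:,:2].astype(np.float32)))
o=robot.get_obs(); print(o['grip_force'])
x,y=.6105-.035*np.sin(.0537),.1957+.035*np.cos(.0537); print(x,y)
z=o['position'][2]
chain([(x,y,z,.0537)])
E
```

```text
2489 ((0.520696759223938, 0.2312852293252945), (0.1305169016122818, 0.06209026277065277), 14.27043628692627)
side rim ((0.5252163410186768, 0.20343558490276337), (0.13051064312458038, 0.130549818277359), 14.754024505615234)
0.0
0.6086214031856574 0.23064954755085024
now [0.5181 0.2374 0.1395] yang 0.2537 F [-0.5 -0.4 -0.4] w 0.0336 t 4.3 q6 -0.02 tilt [-0. -0. -1.]
to (np.float64(0.6086214031856574), np.float64(0.23064954755085024), np.float64(0.13951220215379986), 0.0537) ->  -0.1465 0.4296 -0.0000  0.0637
```

Call:
move_arm(motion="-1 0 0 0 0;-1 0 0 0 0;-1 0 0 0 0;-1 0 0 0 0;-1 0 0 0 0;-1 0 0 0 0")

```text
time: 4.8
position: [0.5183, 0.2374, 0.1395]
tool_rot: [0.612, 0.791, 0.0, 0.0]
ft_force: [-0.2, -0.7, -0.8]
grip_width: 0.007
grip_force: 25.0
```

Call:
move_arm(motion="-1 -0.01 0.03 0 0.008;-1 -0.023 0.07 0 0.018;-1 -0.035 0.105 0 0.028;-1 -0.047 0.14 0 0.038;-1 -0.058 0.175 0 0.048;-1 -0.07 0.21 0 0.056;-1 -0.08 0.24 0 0.064;-1 -0.08 0.24 0 0.064;-1 -0.08 0.24 0 0.064")

```text
time: 5.55
position: [0.5695, 0.2341, 0.1398]
tool_rot: [0.689, 0.725, 0.001, 0.0]
ft_force: [-0.2, 1.8, -0.4]
grip_width: 0.0068
grip_force: 25.0
```

```bash
python3 - <<'E'
from plan import *
np.set_printoptions(precision=4,suppress=True)
chain([(.6086,.2316,.1395,.0537)])
o=robot.get_obs(); c=o['position'][:2]
m,p,d=grab('side','side2'); W=cloud(m,d).reshape(-1,3); W=W[np.isfinite(W[:,0])]
h=W[(W[:,2]>.042)&(W[:,2]<.056)&(abs(W[:,0]-.57)<.09)&(abs(W[:,1]-.2)<.08)]; print('side rim',cv2.minAreaRect(h[:,:2].astype(np.float32)),'z',np.median(h[:,2]))
cv2.imwrite('pics/side2c.png',cv2.resize(p[190:360,170:330],None,fx=3.5,fy=3.5)[:,:,::-1])
E
```

```text
now [0.5695 0.2341 0.1398] yang 0.0518 F [-0.2  1.8 -0.4] w 0.0068 t 5.55 q6 0.16 tilt [ 0.002  0.001 -1.   ]
to (0.6086, 0.2316, 0.1395, 0.0537) ->  -0.0228 0.1944 0.0013  -0.0006
side rim ((0.5688409805297852, 0.20213711261749268), (0.13335056602954865, 0.13292759656906128), 2.2334091663360596) z 0.046791342632287736
```

View pics/side2c.png

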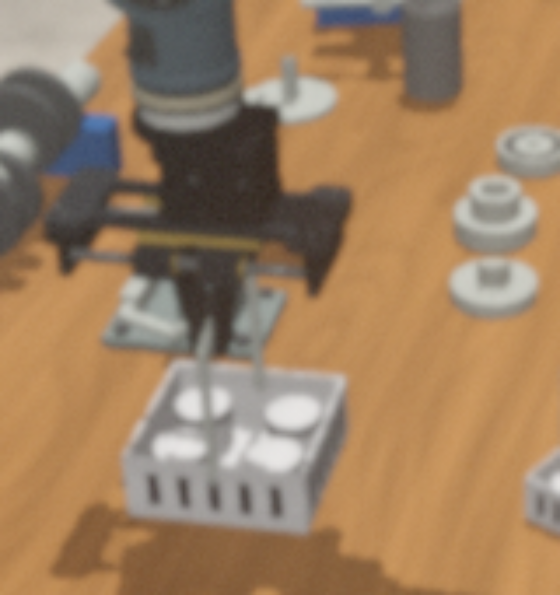

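The basket stands flat and is now square to the beam. The enlarged view also confirms the middle round part, at about (495,215) in the crop, as the collared, bored weight, while the nearer one with the thin stub is the hub. I'll finish the slide.

Call:
move_arm(motion="-1 -0.003 0.02 0 0;-1 -0.007 0.055 0 0;-1 -0.012 0.095 0 0;-1 -0.016 0.135 0 0;-1 -0.02 0.17 0 0;-1 -0.023 0.195 0 0;-1 -0.023 0.195 0 0;-1 -0.023 0.195 0 0;-1 -0.023 0.195 0 0")

```text
time: 6.35
position: [0.6107, 0.2341, 0.1459]
tool_rot: [0.688, 0.726, 0.005, 0.001]
ft_force: [-6.7, 5.4, 24.4]
grip_width: 0.0074
grip_force: 24.2
```

```bash
cat > chk.py <<'E'
from plan import *
np.set_printoptions(precision=4,suppress=True)
def bask(u=''):
    m,p,d=grab('side'); W=cloud(m,d).reshape(-1,3); W=W[np.isfinite(W[:,0])]
    h=W[(W[:,2]>.042)&(W[:,2]<.056)&(abs(W[:,0]-.61)<.078)&(abs(W[:,1]-.2)<.075)]; print('side rim',cv2.minAreaRect(h[:,:2].astype(np.float32)),'z',np.median(h[:,2]),h[:,:2].min(0),h[:,:2].max(0))
    h=W[(W[:,2]>.155)&(W[:,2]<.163)&(abs(W[:,0]-.61)<.03)&(abs(W[:,1]-.2)<.03)]; print('handle top',len(h),np.median(h,0) if len(h) else '')
    return p
E
python3 - <<'E'
from chk import *
chain([(.6086,.2316,.1395,.0537)]); bask()
E
```

```text
now [0.6107 0.2341 0.1459] yang 0.0531 F [-6.7  5.4 24.4] w 0.0074 t 6.35 q6 0.14 tilt [ 0.009  0.005 -1.   ]
to (0.6086, 0.2316, 0.1395, 0.0537) ->  -0.0121 -0.0110 0.0322  -0.0002
side rim ((0.5915663242340088, 0.20100507140159607), (0.11354641616344452, 0.12682227790355682), 2.834479331970215) z 0.04794581250150626 [0.5321 0.1352] [0.6484 0.2661]
handle top 5 [0.5971 0.2264 0.1618]
```

An unexpected upward force of 24 N has appeared, so I'm stopping to look.

```bash
python3 - <<'E'
from chk import *
o=robot.get_obs(); print(o['moment'],o['ft_force'],o['position'])
p=bask(); a=cv2.resize(p[190:350,150:330],(480,427))[:,:,::-1]
m,q,d=grab('top'); b=cv2.resize(q[150:260,190:300],(427,427))[:,:,::-1]
cv2.imwrite('pics/c3.png',np.hstack([a,b])[:,:800])
W=cloud(m,d); w=W[150:262,190:425].reshape(-1,3)
g=w[(abs(w[:,2]-.131)<.006)&(abs(w[:,0]-.634)<.05)&(abs(w[:,1]+.143)<.045)]; print('pan z',np.percentile(g[:,2],[20,50,80]))
E
```

```text
[0.8289 0.8131 0.189 ] [-5.5624  4.3189 25.5707] [0.6105 0.2342 0.1459]
side rim ((0.5918981432914734, 0.2010442614555359), (0.11226264387369156, 0.12830787897109985), 3.74029803276062) z 0.04797994096024205 [0.5321 0.1362] [0.6509 0.2659]
handle top 3 [0.597  0.2242 0.1605]
pan z [0.1267 0.1288 0.1319]
```

View pics/c3.png

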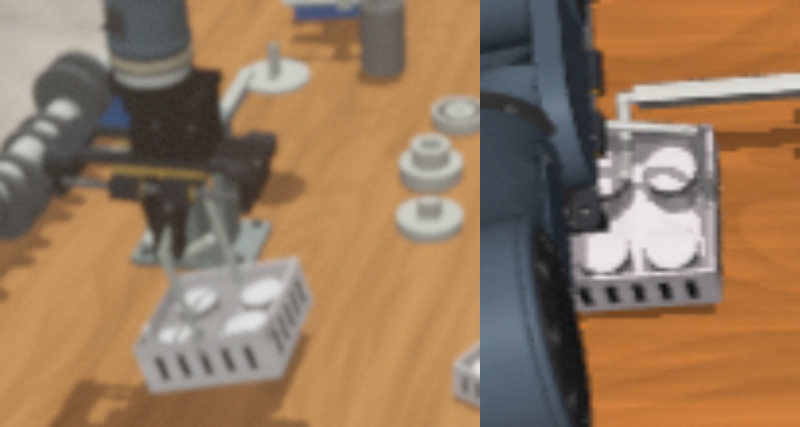

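The basket tipped forward about its front lower edge, because friction is too high to drag it by the handle. I'll back off the same way, let it down, release it, and then push it low on the rear wall.

Call:
move_arm(motion="-1 0.003 -0.02 0 0;-1 0.007 -0.055 0 0;-1 0.012 -0.095 0 0;-1 0.016 -0.135 0 0;-1 0.02 -0.17 0 0;-1 0.023 -0.2 0 0;-1 0.023 -0.2 0 0;-1 0.023 -0.2 0 0")

```text
time: 7.17
position: [0.5671, 0.2339, 0.139]
tool_rot: [0.688, 0.725, -0.001, -0.0]
ft_force: [-0.7, 0.3, -2.2]
grip_width: 0.0065
grip_force: 25.3
```

```bash
python3 - <<'E'
from chk import *
chain([]); 
m,p,d=grab('side'); W=cloud(m,d).reshape(-1,3); W=W[np.isfinite(W[:,0])&(abs(W[:,0]-.57)<.085)&(abs(W[:,1]-.2)<.075)]
h=W[(W[:,2]>.042)&(W[:,2]<.056)]; print(cv2.minAreaRect(h[:,:2].astype(np.float32)))
h=W[(W[:,2]>.046)&(W[:,2]<.09)]; 
for a in np.arange(.49,.66,.02):
    k=h[abs(h[:,0]-a)<.01]; print(round(a,2),len(k),np.percentile(k[:,2],[50,90]) if len(k) else '')
E
```

```text
now [0.5671 0.2339 0.139 ] yang 0.0524 F [-0.7  0.3 -2.2] w 0.0065 t 7.17 q6 0.16 tilt [-0.001 -0.    -1.   ]
((0.5606390237808228, 0.20369583368301392), (0.13322047889232635, 0.129965141415596), 2.217071771621704)
0.49 107 [0.0535 0.0593]
0.51 121 [0.0497 0.0577]
0.53 125 [0.0487 0.056 ]
0.55 87 [0.0533 0.0733]
0.57 95 [0.0569 0.0819]
0.59 54 [0.0499 0.0535]
0.61 32 [0.0511 0.0532]
0.63 69 [0.0503 0.0531]
0.65 0
```

Call:
move_arm(motion="-0.2 0 0 0 0;-0.2 0 0 0 0;-0.2 0 0 0 0;-0.2 0 0 0 0;-0.2 0 0 0 0;-0.2 0 0 -0.02 0;0.4 0 0 -0.2 0;0.4 0 0 -0.4 0;0.4 0 0 -0.5 0;0.4 0 0 -0.5 0;0.4 0 0 -0.5 0")

```text
time: 8.13
position: [0.5686, 0.2341, 0.2417]
tool_rot: [0.688, 0.725, 0.002, 0.001]
ft_force: [0.1, -0.8, -0.6]
grip_width: 0.0576
grip_force: 0.0
```

```bash
python3 - <<'E'
from chk import *
def fit():
    m,p,d=grab('side'); W=cloud(m,d).reshape(-1,3); W=W[np.isfinite(W[:,0])&(abs(W[:,0]-.57)<.085)&(abs(W[:,1]-.2)<.08)]
    h=W[(W[:,2]>.042)&(W[:,2]<.056)]; print('rim',cv2.minAreaRect(h[:,:2].astype(np.float32)))
    h=W[(W[:,2]>.130)&(W[:,2]<.165)&(W[:,0]<.59)]
    if len(h)>9:
        vx,vy,x0,y0=cv2.fitLine(h[:,:2].astype(np.float32),cv2.DIST_HUBER,0,.001,.001).ravel(); print('handle',len(h),x0,y0,'yaw',np.arctan(-vx/vy),h[:,1].min(),h[:,1].max(),h[h[:,2]>.155].mean(0))
fit()
m,q,d=grab('wrist'); W=cloud(m,d).reshape(-1,3); W=W[np.isfinite(W[:,0])]
h=W[(W[:,2]>.135)&(W[:,2]<.168)&(abs(W[:,0]-.565)<.03)]
vx,vy,x0,y0=cv2.fitLine(h[:,:2].astype(np.float32),cv2.DIST_HUBER,0,.001,.001).ravel(); print('wrist handle',len(h),x0,y0,'yaw',np.arctan(-vx/vy),h[:,1].min(),h[:,1].max())
h=W[(W[:,2]>.044)&(W[:,2]<.055)&(abs(W[:,0]-.56)<.085)&(abs(W[:,1]-.2)<.08)]; print(len(h),cv2.minAreaRect(h[:,:2].astype(np.float32)))
chain([(.455,.197,.238,1.6245),(.455,.197,.03,1.6245)])
E
```

```text
rim ((0.5648353099822998, 0.20776742696762085), (0.12945619225502014, 0.13519802689552307), 88.45460510253906)
handle 150 0.5619513 0.21458554 yaw -0.052584365 0.14147916584840736 0.27081502162972804 [0.5626 0.2126 0.1576]
wrist handle 1675 0.5678324 0.22728331 yaw -0.041123584 0.14381309956097343 0.2661610200688113
1453 ((0.5671599507331848, 0.21346493065357208), (0.10501933842897415, 0.13054417073726654), 87.68502807617188)
now [0.5668 0.2337 0.2388] yang 0.0525 F [-0.1  0.1 -0.4] w 0.0597 t 8.23 q6 0.16 tilt [-0.002 -0.    -1.   ]
to (0.455, 0.197, 0.238, 1.6245) ->  -0.1538 -0.5677 0.0038  0.4996
to (0.455, 0.197, 0.03, 1.6245) ->  0.0000 0.0000 1.0400  -0.0000
```

The basket now sits at about (0.5665, 0.205) with a yaw of -0.04. Gripping nearer the peak and lifting it just off the bench gives control of yaw and lateral position without friction, so I'll re-grip with a firm hold.

Call:
move_arm(motion="0.35 0 0.004 0.2 0.03;0.35 0 0.004 0.4 0.03;0.35 0 0.004 0.5 0.03;0.35 0 0.004 0.5 0.03;-1 0 0.004 0.5 0.03;-1 0 0.004 0.5 0.03;-1 0 0.004 0.5 0.03;-1 0 0.004 0.5 0.03;-1 0 0.004 0.5 0.03;-1 0 0.004 0.5 0.03;-1 0 0.004 0.5 0.03;-1 0 0.004 0.5 0.03", newtons=55)

```text
time: 9.23
position: [0.5686, 0.234, 0.14]
tool_rot: [0.722, 0.692, 0.0, 0.0]
ft_force: [0.6, 0.9, 0.3]
grip_width: 0.0134
grip_force: 0.0
```

Call:
move_arm(motion="-1 0 0 0 0;-1 0 0 0 0;-1 0 0 0 0;-1 0 0 0 0;-1 0 0 0 0;-1 0 0 0 0")

```text
time: 9.73
position: [0.568, 0.2341, 0.1395]
tool_rot: [0.722, 0.692, -0.0, -0.0]
ft_force: [-2.5, 1.7, 0.8]
grip_width: 0.0062
grip_force: 55.0
```

Call:
move_arm(motion="-1 0 0 -0.01 0;-1 0 0 -0.02 0;-1 0 0 -0.03 0;-1 0 0 -0.03 0;-1 0 0 -0.03 0")

```text
time: 10.15
position: [0.5687, 0.2338, 0.1455]
tool_rot: [0.722, 0.692, 0.0, 0.0]
ft_force: [-0.1, 0.6, -4.2]
grip_width: 0.0061
grip_force: 55.0
```

```bash
python3 - <<'E'
from chk import *
chain([])
m,q,d=grab('wrist'); W=cloud(m,d).reshape(-1,3); W=W[np.isfinite(W[:,0])]
h=W[(W[:,2]>.135)&(W[:,2]<.172)&(abs(W[:,0]-.565)<.03)]
if len(h)>9: vx,vy,x0,y0=cv2.fitLine(h[:,:2].astype(np.float32),cv2.DIST_HUBER,0,.001,.001).ravel(); print('wrist handle',len(h),x0,y0,'yaw',np.arctan(-vx/vy),h[:,1].min(),h[:,1].max())
h=W[(W[:,2]>.04)&(W[:,2]<.065)&(abs(W[:,0]-.56)<.085)&(abs(W[:,1]-.21)<.075)]; print(len(h),cv2.minAreaRect(h[:,:2].astype(np.float32)),h.max(0),np.median(h[:,2]))
m,p,d=grab('side'); W=cloud(m,d).reshape(-1,3); W=W[np.isfinite(W[:,0])&(abs(W[:,0]-.57)<.085)&(abs(W[:,1]-.2)<.08)]
h=W[(W[:,2]>.040)&(W[:,2]<.065)]; print('rim',cv2.minAreaRect(h[:,:2].astype(np.float32)))
# plane of rim / piston tops
A=np.c_[h[:,:2],np.ones(len(h))]; k=np.ones(len(h),bool)
for _ in range(8):
    c=np.linalg.lstsq(A[k],h[k,2],rcond=None)[0]; r=h[:,2]-A@c; k=abs(r)<.004
print('plane slopes',c[:2],k.sum())
E
```

```text
now [0.5687 0.2338 0.1455] yang -0.0418 F [-0.1  0.6 -4.2] w 0.0061 t 10.15 q6 0.25 tilt [ 0. -0. -1.]
wrist handle 3089 0.57034904 0.24356948 yaw -0.042449072 0.21157230430497334 0.2665673423121939
8434 ((0.5703108310699463, 0.24165745079517365), (0.052573785185813904, 0.1306452751159668), 87.24088287353516) [0.6363 0.2694 0.0646] 0.046477007544681426
rim ((0.5655331611633301, 0.20868033170700073), (0.1301986277103424, 0.13349677622318268), 87.301025390625)
plane slopes [0.0031 0.0142] 784
```

Lifted 6 mm and level. Now I'll carry it to the hook and square it.

```bash
python3 - <<'E'
from plan import *
chain([(.609,.2229,.1455,.0537)])
E
```

```text
now [0.5684 0.2339 0.1454] yang -0.0417 F [ 0.7 -0.2 -3.6] w 0.0061 t 10.25 q6 0.25 tilt [-0. -0. -1.]
to (0.609, 0.2229, 0.1455, 0.0537) ->  -0.0463 0.2050 -0.0005  -0.0304
```

Call:
move_arm(motion="-1 -0.003 0.015 0 -0.008;-1 -0.01 0.045 0 -0.016;-1 -0.018 0.08 0 -0.024;-1 -0.026 0.115 0 -0.03;-1 -0.034 0.15 0 -0.03;-1 -0.041 0.18 0 -0.03;-1 -0.045 0.198 0 -0.03;-1 -0.046 0.205 0 -0.03;-1 -0.046 0.205 0 -0.03;-1 -0.046 0.205 0 -0.03")

```text
time: 11.08
position: [0.6086, 0.2231, 0.1454]
tool_rot: [0.688, 0.725, -0.0, -0.0]
ft_force: [-1.1, -0.0, -4.1]
grip_width: 0.0068
grip_force: 55.0
```

```bash
python3 - <<'E'
from chk import *
chain([])
c,s=np.cos(.0537),np.sin(.0537); Rz=np.array([[c,-s],[s,c]])
for n in('side','wrist','top'):
    m,p,d=grab(n,'z'+n); W=cloud(m,d).reshape(-1,3); W=W[np.isfinite(W[:,0])]
    L=np.c_[(W[:,:2]-[.6105,.1957])@Rz,W[:,2]]
    h=L[(L[:,2]>.043)&(L[:,2]<.062)&(abs(L[:,0])<.08)&(abs(L[:,1])<.075)]; print(n,len(h),'rim rel. dip', h.min(0)[:2],h.max(0)[:2],cv2.minAreaRect(h[:,:2].astype(np.float32))[2])
    h=L[(L[:,2]>.108)&(L[:,2]<.142)&(abs(L[:,1])<.02)&(L[:,0]<.03)&(L[:,0]>-.04)]; print('  hook',len(h),np.median(h,0) if len(h) else '')
    h=L[(L[:,2]>.142)&(L[:,2]<.172)&(abs(L[:,0])<.015)&(abs(L[:,1])<.07)]; print('  handle',len(h),np.median(h,0) if len(h) else '',h.min(0)if len(h) else '',h.max(0)if len(h) else '')
    if n=='side': a=cv2.resize(p[190:350,150:330],(500,444))[:,:,::-1]; 
    if n=='top': a=np.hstack([a,cv2.resize(p[150:260,190:265],(300,444))[:,:,::-1]])
cv2.imwrite('pics/c5.png',a)
E
```

```text
now [0.6086 0.2231 0.1454] yang 0.0523 F [-1.1 -0.  -4.1] w 0.0068 t 11.08 q6 0.13 tilt [-0.001  0.    -1.   ]
side 1051 rim rel. dip [-0.0692 -0.0646] [0.0644 0.0677] 89.20118713378906
  hook 71 [-0.0099  0.0046  0.1245]
  handle 155 [-0.0041  0.0366  0.1552] [-0.015  -0.0594  0.142 ] [0.0111 0.0632 0.172 ]
wrist 7901 rim rel. dip [-0.0648  0.0102] [0.066  0.0615] 89.93517303466797
  hook 0 
  handle 2884 [0.0006 0.037  0.1551] [-0.0114  0.0051  0.142 ] [0.0126 0.0601 0.167 ]
top 307 rim rel. dip [-0.069  -0.0615] [0.0611 0.0433] 83.31087493896484
  hook 54 [-0.0018 -0.0015  0.1258]
  handle 65 [-0.0029 -0.0329  0.1558] [-0.0079 -0.0622  0.1454] [ 0.0009 -0.0059  0.1682]
```

View pics/c5.png

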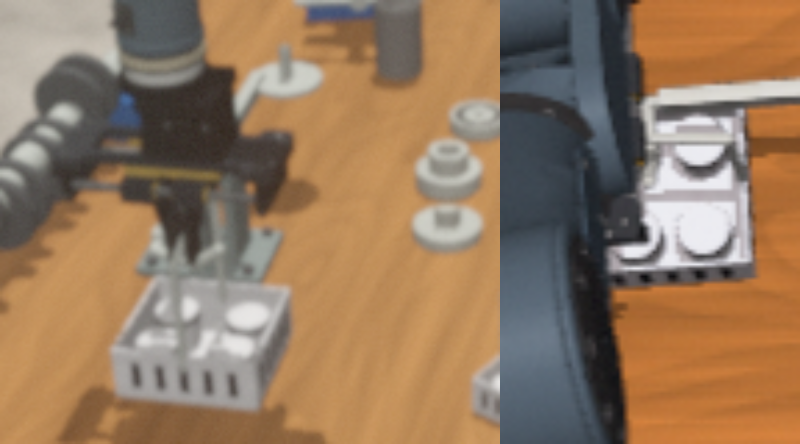

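The handle stands over the dip, centred in y and about 2 mm short in x. I'll nudge it forward, lower it and release.

Call:
move_arm(motion="-1 0 0.01 0.01 0;-1 0 0.01 0.02 0;-1 0 0.01 0.029 0;-1 0 0.01 0.03 0;-1 0 0.01 0.03 0;-0.3 0 0.01 0.03 0;-0.3 0 0.01 0.03 0;-0.3 0 0.01 0.03 0;-0.3 0 0.01 0.03 0;-0.3 0 0.01 0.03 0;-0.3 0 0.01 0.03 0;-0.3 0 0.01 0.03 0")

```text
time: 12.23
position: [0.611, 0.223, 0.1396]
tool_rot: [0.688, 0.725, -0.0, 0.0]
ft_force: [-0.6, -0.9, -0.6]
grip_width: 0.03
grip_force: 0.0
```

Call:
move_arm(motion="-0.3 0 0 -0.08 0;-0.3 0 0 -0.2 0;0.2 0 0 -0.4 0;0.2 0 0 -0.6 0;0.2 0 -0.5 -0.6 0;0.2 0 -0.9 -0.6 0;0.2 0 -0.9 -0.6 0;0.2 0 -0.9 -0.6 0")

```text
time: 12.9
position: [0.4428, 0.2141, 0.2598]
tool_rot: [0.688, 0.725, 0.0, 0.0]
ft_force: [0.2, 0.5, -0.0]
grip_width: 0.0513
grip_force: 0.0
```

```bash
python3 - <<'E'
from chk import *
c,s=np.cos(.0537),np.sin(.0537); Rz=np.array([[c,-s],[s,c]])
for n in('side','top'):
    m,p,d=grab(n); W=cloud(m,d).reshape(-1,3); W=W[np.isfinite(W[:,0])]
    L=np.c_[(W[:,:2]-[.6105,.1957])@Rz,W[:,2]]
    h=L[(L[:,2]>.043)&(L[:,2]<.055)&(abs(L[:,0])<.08)&(abs(L[:,1])<.075)]; print(n,len(h),'rim',cv2.minAreaRect(h[:,:2].astype(np.float32)))
    h=L[(L[:,2]>.145)&(L[:,2]<.172)&(abs(L[:,0])<.02)&(abs(L[:,1])<.07)]; print('  handle',len(h),np.median(h,0) if len(h) else '',h.min(0)if len(h) else '',h.max(0)if len(h) else '')
    if len(h)>9: vx,vy,x0,y0=cv2.fitLine(h[:,:2].astype(np.float32),cv2.DIST_HUBER,0,.001,.001).ravel(); print('  yaw rel',np.arctan(-vx/vy))
# weight re-measure
w=W[(abs(W[:,0]-.466)<.045)&(abs(W[:,1]+.171)<.045)]; k=w[(w[:,2]>.036)&(w[:,2]<.05)]
print('collar',len(k),(k.min(0)+k.max(0))/2,k.max(0)-k.min(0)); k=w[(w[:,2]>.012)&(w[:,2]<.05)&(np.hypot(w[:,0]-.4666,w[:,1]+.1715)<.042)]; print('disc',(k.min(0)+k.max(0))/2,k.max(0)-k.min(0))
chain([(.46,.03,.262,.0537),(.4666,-.1715,.20,.0537),(.4666,-.1715,.034,.0537)])
E
```

```text
side 457 rim ((-0.00015525519847869873, 0.0011258497834205627), (0.1284831464290619, 0.13307687640190125), 89.527587890625)
  handle 93 [-0.0011  0.0156  0.1523] [-0.0046 -0.0574  0.145 ] [0.0052 0.0605 0.1618]
  yaw rel -0.006408171
top 176 rim ((-0.0002624914050102234, -0.0008051618933677673), (0.12216905504465103, 0.1327182799577713), 88.36271667480469)
  handle 90 [-0.0003  0.0039  0.153 ] [-0.0041 -0.0591  0.1451] [0.005  0.0493 0.1647]
  yaw rel -0.0074777165
collar 113 [ 0.4676 -0.1717  0.0429] [0.0417 0.0416 0.0135]
disc [ 0.4672 -0.1719  0.0309] [0.0702 0.0691 0.0377]
now [0.4337 0.2132 0.2578] yang 0.0547 F [ 0.4  0.3 -0.5] w 0.0519 t 13.0 q6 0.17 tilt [-0.013 -0.003 -1.   ]
to (0.46, 0.03, 0.262, 0.0537) ->  -0.9220 0.0810 -0.0211  0.0003
to (0.4666, -0.1715, 0.2, 0.0537) ->  -1.0078 -0.0211 0.3100  -0.0000
to (0.4666, -0.1715, 0.034, 0.0537) ->  0.0000 0.0000 0.8300  -0.0000
```

The basket is centred on the dip to within 1 mm and squared to 0.4°. Next is the weight at (0.467, -0.172).

Call:
move_arm(motion="0.4 -0.97 0.08 0 0;0.4 -0.97 0.08 0 0;0.4 -0.97 0.08 0 0;0.4 -0.97 0.08 0 0;0.4 -0.97 0.08 0 0;0.4 -0.97 0.08 0 0;0.4 -0.97 0.08 0 0;0.4 -0.97 0.08 0 0")

```text
time: 13.67
position: [0.4707, 0.0218, 0.2595]
tool_rot: [0.689, 0.725, 0.0, -0.0]
ft_force: [0.1, 0.3, 0.4]
grip_width: 0.061
grip_force: 0.0
```

```bash
python3 - <<'E'
from plan import *
chain([(.4671,-.1718,.15,.0537),(.4671,-.1718,.035,.0537)])
E
```

```text
now [0.4707 0.0218 0.2595] yang 0.0519 F [0.1 0.3 0.4] w 0.061 t 13.67 q6 -0.24 tilt [-0.     0.001 -1.   ]
to (0.4671, -0.1718, 0.15, 0.0537) ->  -0.9658 -0.0683 0.5476  -0.0006
to (0.4671, -0.1718, 0.035, 0.0537) ->  0.0000 0.0000 0.5750  -0.0000
```

Call:
move_arm(motion="0.4 -0.966 -0.068 0 0;0.4 -0.966 -0.068 0.1 0;0.4 -0.966 -0.068 0.3 0;0.4 -0.966 -0.068 0.548 0;0.4 -0.966 -0.068 0.548 0;0.4 -0.966 -0.068 0.548 0;0.4 -0.966 -0.068 0.548 0;0.4 -0.966 -0.068 0.548 0;0.4 -0.966 -0.068 0.548 0")

```text
time: 14.42
position: [0.4677, -0.1706, 0.1504]
tool_rot: [0.688, 0.726, 0.0, -0.0]
ft_force: [0.1, 1.2, -0.3]
grip_width: 0.061
grip_force: 0.0
```

```bash
python3 - <<'E'
from chk import *
m,p,d=grab('wrist'); W=cloud(m,d).reshape(-1,3); W=W[np.isfinite(W[:,0])]
for lo,hi in((.038,.05),(.014,.028)):
    h=W[(W[:,2]>lo)&(W[:,2]<hi)&(np.hypot(W[:,0]-.4671,W[:,1]+.1718)<.045)]
    if len(h)>9: print(lo,len(h),h.min(0),h.max(0),cv2.minEnclosingCircle(h[:,:2].astype(np.float32)))
chain([(.4671,-.1718,.035,.0537)])
E
```

```text
0.038 2080 [ 0.4481 -0.1941  0.038 ] [ 0.4916 -0.1504  0.0464] ((0.4700431823730469, -0.17213332653045654), 0.022091569378972054)
0.014 4126 [ 0.4345 -0.2078  0.014 ] [ 0.5057 -0.1364  0.028 ] ((0.4698569178581238, -0.17214564979076385), 0.035980671644210815)
now [ 0.468  -0.1706  0.151 ] yang 0.0547 F [-0.3  0.1  0.5] w 0.0609 t 14.47 q6 -0.63 tilt [ 0.001 -0.    -1.   ]
to (0.4671, -0.1718, 0.035, 0.0537) ->  -0.0056 -0.0049 0.5799  0.0003
```

Call:
move_arm(motion="0.4 -0.006 0.005 0.2 0;0.4 -0.006 0.005 0.4 0;0.4 -0.006 0.005 0.54 0;0.4 -0.006 0.005 0.582 0;0.4 -0.006 0.005 0.582 0;-1 -0.006 0.005 0.582 0;-1 -0.006 0.005 0.582 0;-1 -0.006 0.005 0.582 0;-1 -0.006 0.005 0.582 0;-1 -0.006 0.005 0.582 0;-1 -0.006 0.005 0.582 0;-1 -0.006 0.005 0.582 0", newtons=50)

```text
time: 15.47
position: [0.4691, -0.1738, 0.0353]
tool_rot: [0.688, 0.726, 0.0, 0.001]
ft_force: [-0.9, 0.6, 6.7]
grip_width: 0.0431
grip_force: 50.0
```

Call:
move_arm(motion="-1 0 0 -0.02 0;-1 0 0 -0.06 0;-1 0 0 -0.12 0;-1 0 0 -0.2 0;-1 0 0 -0.35 0;-1 0 0 -0.5 0;-1 0 0 -0.7 0;-1 0 0 -0.85 0;-1 0 0 -0.95 0;-1 0 0 -0.95 0;-1 0 0 -0.95 0")

```text
time: 16.38
position: [0.4678, -0.173, 0.2238]
tool_rot: [0.688, 0.725, 0.0, 0.0]
ft_force: [-0.7, -0.5, -8.6]
grip_width: 0.0425
grip_force: 50.0
```

```bash
python3 - <<'E'
from plan import *
chain([(.6337,-.1446,.2238,.0537)])
E
```

```text
now [ 0.4678 -0.173   0.2238] yang 0.0524 F [-0.7 -0.5 -8.6] w 0.0425 t 16.38 q6 -0.63 tilt [ 0.001 -0.    -1.   ]
to (0.6337, -0.1446, 0.2238, 0.0537) ->  0.0981 0.8356 0.0002  -0.0004
```

Call:
move_arm(motion="-1 0.005 0.05 0 0;-1 0.017 0.15 0 0;-1 0.03 0.26 0 0;-1 0.045 0.38 0 0;-1 0.058 0.5 0 0;-1 0.07 0.61 0 0;-1 0.082 0.7 0 0;-1 0.09 0.77 0 0;-1 0.096 0.815 0 0;-1 0.098 0.835 0 0;-1 0.098 0.835 0 0;-1 0.098 0.835 0 0")

```text
time: 17.38
position: [0.6328, -0.1446, 0.2219]
tool_rot: [0.688, 0.725, -0.001, -0.002]
ft_force: [0.2, -0.1, -8.9]
grip_width: 0.043
grip_force: 50.0
```

```bash
python3 - <<'E'
from chk import *
chain([])
for n in('side','wrist','top'):
    m,p,d=grab(n); W=cloud(m,d).reshape(-1,3); W=W[np.isfinite(W[:,0])&(np.hypot(W[:,0]-.6337,W[:,1]+.1436)<.06)]
    for nm,lo,hi in(('collar',.222,.24),('disc',.19,.215),('peg',.14,.175),('pan',.12,.136)):
        h=W[(W[:,2]>lo)&(W[:,2]<hi)]
        if len(h)>5: print(n,nm,len(h),(h.min(0)+h.max(0))/2,h.max(0)-h.min(0))
    if n=='side': a=cv2.resize(p[170:270,190:330],(560,400))[:,:,::-1]; cv2.imwrite('pics/c6.png',a)
E
```

```text
now [ 0.6328 -0.1446  0.2219] yang 0.0526 F [ 0.2 -0.1 -8.9] w 0.043 t 17.38 q6 -0.45 tilt [-0.004  0.001 -1.   ]
side collar 159 [ 0.631  -0.1397  0.231 ] [0.0647 0.0516 0.0178]
side disc 252 [ 0.6298 -0.1313  0.2025] [0.0728 0.0672 0.0249]
side peg 44 [ 0.6425 -0.1353  0.1559] [0.0319 0.0185 0.0303]
side pan 270 [ 0.6334 -0.1351  0.1281] [0.0753 0.0954 0.0156]
wrist collar 4901 [ 0.6333 -0.1428  0.231 ] [0.0621 0.0435 0.018 ]
wrist disc 7469 [ 0.6338 -0.1429  0.2025] [0.0719 0.0716 0.0249]
wrist pan 3251 [ 0.64   -0.1346  0.1282] [0.0699 0.0912 0.0156]
```

View pics/c6.png

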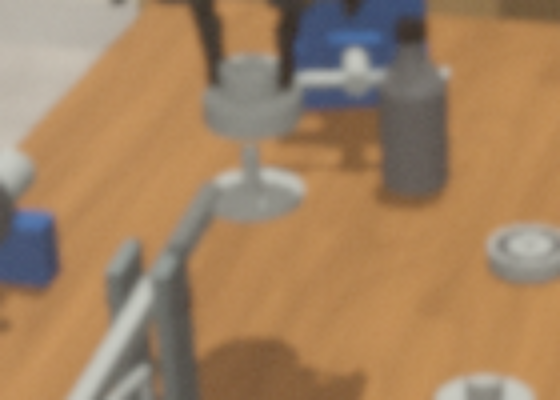

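The weight is centred over the peg to about 1 mm, and the side view shows it above the peg at (249,150). I'll lower it partway over the peg first, then check the forces.

Call:
move_arm(motion="-1 0 0 0.02 0;-1 0 0 0.05 0;-1 0 0 0.085 0;-1 0 0 0.12 0;-1 0 0 0.155 0;-1 0 0 0.19 0;-1 0 0 0.22 0;-1 0 0 0.245 0;-1 0 0 0.265 0;-1 0 0 0.28 0;-1 0 0 0.285 0;-1 0 0 0.285 0")

```text
time: 18.53
position: [0.6342, -0.1449, 0.1664]
tool_rot: [0.688, 0.725, 0.0, -0.0]
ft_force: [0.3, -1.1, -9.5]
grip_width: 0.043
grip_force: 50.0
```

```bash
python3 - <<'E'
from chk import *
chain([])
for n in('side',):
    m,p,d=grab(n); W=cloud(m,d).reshape(-1,3); W=W[np.isfinite(W[:,0])&(np.hypot(W[:,0]-.6337,W[:,1]+.1436)<.06)]
    h=W[(W[:,2]>.1)&(W[:,2]<.19)]; print(np.histogram(h[:,2],bins=np.arange(.1,.19,.006)))
E
```

```text
now [ 0.6342 -0.1449  0.1664] yang 0.0524 F [ 0.3 -1.1 -9.5] w 0.043 t 18.53 q6 -0.45 tilt [ 0.  0. -1.]
(array([ 0,  0,  9, 55, 56, 53, 40, 46, 84, 62, 51, 55, 83, 16]), array([0.1  , 0.106, 0.112, 0.118, 0.124, 0.13 , 0.136, 0.142, 0.148,
       0.154, 0.16 , 0.166, 0.172, 0.178, 0.184]))
```

The weight is on the peg with no side load. Down 2 mm more, then release, open, and rise.

Call:
move_arm(motion="-1 0 0 0.005 0;-1 0 0 0.01 0;-1 0 0 0.01 0;0.5 0 0 0.01 0;0.5 0 0 0.01 0;0.5 0 0 0.01 0;0.5 0 0 0.01 0;0.5 0 0 0.01 0;0.5 0 0 -0.1 0;0.5 0 0 -0.3 0;0.5 0 0 -0.5 0;0.5 0 0 -0.6 0")

```text
time: 19.58
position: [0.6365, -0.1458, 0.2926]
tool_rot: [0.688, 0.725, 0.002, 0.004]
ft_force: [1.3, -0.5, 0.6]
grip_width: 0.0652
grip_force: 0.0
```

Call:
move_arm(motion="0.5 0 0 0 0;0.5 0 -0.2 0 0;0.5 0 -0.5 0 0;0.5 0 -0.8 0 0;0.5 0 -0.8 0 0;0.5 0 -0.8 0 0;0.5 0 -0.8 0 0;0.5 0 -0.8 0 0;0.5 0 -0.8 0 0;0.5 0 -0.8 0 0;0.5 0 -0.8 0 0;0.5 0 -0.8 0 0")

```text
time: 20.58
position: [0.4751, -0.1533, 0.2863]
tool_rot: [0.688, 0.726, 0.0, -0.0]
ft_force: [0.2, -0.2, 0.1]
grip_width: 0.0654
grip_force: 0.0
```

Call:
move_arm(motion="0.5 0 0 0 0;0.5 0 0 0 0;0.5 0 0 0 0;0.5 0 0 0 0;0.5 0 0 0 0;0.5 0 0 0 0;0.5 0 0 0 0;0.5 0 0 0 0;0.5 0 0 0 0;0.5 0 0 0 0;0.5 0 0 0 0;0.5 0 0 0 0")

```text
time: 21.58
position: [0.4743, -0.1534, 0.2866]
tool_rot: [0.688, 0.725, -0.0, 0.0]
ft_force: [0.1, 0.2, 0.5]
grip_width: 0.0649
grip_force: 0.0
```

```bash
python3 - <<'E'
from chk import *
chain([])
m,q,d=grab('top'); W=cloud(m,d); 
for n in range(2):
    m,p,d=grab('side'); W=cloud(m,d).reshape(-1,3); W=W[np.isfinite(W[:,0])]
    h=W[(abs(W[:,0]-.6105)<.075)&(abs(W[:,1]-.19)<.08)&(W[:,2]>.05)&(W[:,2]<.26)]; print('z bins',np.histogram(h[:,2],bins=np.arange(.05,.27,.02))[0],'handle top',h[:,2].max())
    r=h[(h[:,2]>.115)&(h[:,2]<.14)]; A=np.c_[r[:,:2],np.ones(len(r))]; k=np.ones(len(r),bool)
    for _ in range(8): c=np.linalg.lstsq(A[k],r[k,2],rcond=None)[0]; k=abs(r[:,2]-A@c)<.004
    print('rim',r.mean(0),'slopes',c[:2],k.sum())
a=cv2.resize(p[150:350,150:350],(440,440))[:,:,::-1]; b=cv2.resize(q[140:260,190:380],(360,227))[:,:,::-1]
cv2.imwrite('pics/c7.png',np.hstack([a,np.vstack([b,np.zeros((213,360,3),np.uint8)])]))
E
```

```text
now [ 0.4743 -0.1534  0.2866] yang 0.0525 F [0.1 0.2 0.5] w 0.0649 t 21.58 q6 -0.59 tilt [ 0. -0. -1.]
z bins [ 583 1270  414   49   46   46   69  241   10    0    0] handle top 0.21385438112647714
rim [0.6131 0.1927 0.127 ] slopes [-0.9433 -0.0393] 18
z bins [ 589 1286  402   41   50   46   73  241    9    0    0] handle top 0.213121896338903
rim [0.6128 0.1908 0.1287] slopes [ 0.6458 -0.0162] 20
```

View pics/c7.png

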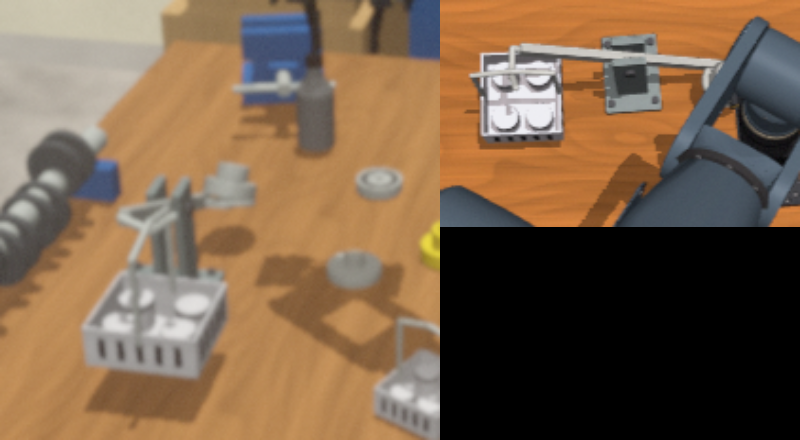

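The basket hangs clear and the beam is tipped, with the weight on its peg. I'll wait and confirm it's fully tipped and still.

Call:
move_arm(motion="0.5 0 0 0 0;0.5 0 0 0 0;0.5 0 0 0 0;0.5 0 0 0 0;0.5 0 0 0 0;0.5 0 0 0 0;0.5 0 0 0 0;0.5 0 0 0 0;0.5 0 0 0 0;0.5 0 0 0 0;0.5 0 0 0 0;0.5 0 0 0 0")

```text
time: 22.73
position: [0.4743, -0.1533, 0.2866]
tool_rot: [0.688, 0.725, 0.0, 0.0]
ft_force: [-0.4, -0.5, 1.0]
grip_width: 0.0653
grip_force: 0.0
```

```bash
cat > st.py <<'E'
from chk import *
for n in range(4):
    m,p,d=grab('side'); W=cloud(m,d).reshape(-1,3); W=W[np.isfinite(W[:,0])]
    h=W[(abs(W[:,0]-.6105)<.075)&(abs(W[:,1]-.19)<.09)]
    r=h[(h[:,2]>.078)&(h[:,2]<.11)]; A=np.c_[r[:,:2]-[.61,.19],np.ones(len(r))]; k=abs(r[:,2]-np.median(r[:,2]))<.01
    for _ in range(8): c=np.linalg.lstsq(A[k],r[k,2],rcond=None)[0]; k=abs(r[:,2]-A@c)<.004
    b=W[(abs(W[:,0]-.655)<.02)&(W[:,2]>.1)&(W[:,1]>.02)&(W[:,1]<.15)]; f=np.polyfit(b[:,1],b[:,2],1)
    print('plane slopes, z',c,k.sum(),'xy',((r[k].min(0)+r[k].max(0))/2)[:2],'beam slope',np.arctan(f[0]))
print(robot.get_obs()['time'])
E
python3 st.py
```

```text
plane slopes, z [0.0054 0.0178 0.0853] 758 xy [0.6121 0.186 ] beam slope 0.39134497492364784
plane slopes, z [0.0037 0.0162 0.0854] 761 xy [0.6127 0.1865] beam slope 0.39709031064521333
plane slopes, z [0.0027 0.0191 0.0854] 754 xy [0.613  0.1852] beam slope 0.38046665054720424
plane slopes, z [0.0026 0.0161 0.0853] 767 xy [0.6133 0.1868] beam slope 0.3925089902083528
22.9333
```

Call:
move_arm(motion="0.5 0 0 0 0;0.5 0 0 0 0;0.5 0 0 0 0;0.5 0 0 0 0;0.5 0 0 0 0;0.5 0 0 0 0;0.5 0 0 0 0;0.5 0 0 0 0;0.5 0 0 0 0;0.5 0 0 0 0;0.5 0 0 0 0;0.5 0 0 0 0")

```text
time: 23.93
position: [0.4743, -0.1533, 0.2865]
tool_rot: [0.688, 0.725, -0.0, -0.0]
ft_force: [0.7, 0.1, 0.8]
grip_width: 0.0652
grip_force: 0.0
```

```bash
python3 st.py
```

```text
plane slopes, z [0.0057 0.0178 0.0853] 759 xy [0.6125 0.1867] beam slope 0.37477839483943537
plane slopes, z [0.0074 0.0103 0.0857] 768 xy [0.6132 0.1875] beam slope 0.39421341306932445
plane slopes, z [0.0048 0.0167 0.0853] 750 xy [0.6134 0.1853] beam slope 0.38386295740908094
plane slopes, z [0.0051 0.0271 0.0854] 762 xy [0.6137 0.1871] beam slope 0.3846469901150706
24.1333
```

```bash
python3 - <<'E'
from chk import *
m,p,d=grab('side'); W=cloud(m,d).reshape(-1,3); W=W[np.isfinite(W[:,0])]
c,s=np.cos(.0537),np.sin(.0537); Rz=np.array([[c,-s],[s,c]])
L=np.c_[(W[:,:2]-[.6551,.0178])@Rz,W[:,2]]
b=L[(abs(L[:,0])<.008)&(L[:,1]>.03)&(L[:,1]<.165)&(L[:,2]>.11)]
top=[]
for y in np.arange(.035,.165,.01):
    k=b[abs(b[:,1]-y)<.005]
    if len(k)>3: top.append((y,np.percentile(k[:,2],85),len(k)))
top=np.array(top); print(top); f=np.polyfit(top[:,0],top[:,1],1); print('angle',np.arctan(f[0]))
h=L[(abs(L[:,0]+.03)<.045)&(L[:,1]<-.09)&(L[:,1]>-.22)&(L[:,2]>.03)]; print('weight/pan z',np.percentile(h[:,2],[1,50,99]))
# rim only: highest points per wall
r=L[(abs(L[:,0]+.035)<.07)&(abs(L[:,1]-.17)<.085)&(L[:,2]>.08)&(L[:,2]<.11)]; print(np.histogram(r[:,2],np.arange(.08,.11,.003)))
h=L[(abs(L[:,0]+.035)<.02)&(abs(L[:,1]-.17)<.02)&(L[:,2]>.15)]; print('handle peak',np.percentile(h[:,2],[50,90,99]))
E
```

```text
[[ 0.035   0.1545  4.    ]
 [ 0.045   0.1583  6.    ]
 [ 0.055   0.1608  5.    ]
 [ 0.065   0.1621  4.    ]
 [ 0.075   0.1725  9.    ]
 [ 0.085   0.1743 10.    ]
 [ 0.095   0.1786  9.    ]
 [ 0.105   0.1837 12.    ]
 [ 0.115   0.1915 10.    ]
 [ 0.125   0.1922 12.    ]
 [ 0.135   0.196  10.    ]
 [ 0.145   0.2057  9.    ]
 [ 0.155   0.2059 19.    ]]
angle 0.42478171344287097
weight/pan z [0.0547 0.0832 0.1078]
(array([194, 338, 267, 141, 163, 122,  18,  10,   8]), array([0.08 , 0.083, 0.086, 0.089, 0.092, 0.095, 0.098, 0.101, 0.104,
       0.107]))
handle peak [0.2007 0.2064 0.2098]
```

The beam is tipped about 0.43 rad, which is at its stop. The rim is at about 93 mm, so the basket hangs about 43 mm clear of the bench, level and still. Handing in.

```bash
python3 -c "
from rig import robot
print(robot.hand_in())"
```

```text
the job is handed in; nothing more can be done
None
```

The job is handed in: the basket hangs still and about level on the hook, roughly 43 mm clear of the bench, with the weight on the peg and the beam tipped fully over. On the first try, dragging it by the handle tilted it forward about 15°; I set it back down, then carried it a few millimetres off the bench to the hook instead of pushing it.

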